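Push the doll-house door home in the glue-up corner

TASK

The doll-house door lying in the metal glue-up corner has to go fully home against the end stop, and the sanding block is the pusher. With your fingers push the sanding block over the board until its long side is flat against the long fence, next to the door on the side away from the stop, then push its end so that it slides along the fence and drives the door right up to the stop; leave both snug there, square to the fence. Do not pick up or tip the block or the door, keep the robot itself off the door, and leave the other things where they stand.

Things in the scene. Friction and masses are not known exactly. Their poses are not given: they have to be found in the camera images.
- jig: fixed corner of two aluminium bars, 18 mm wide, 16 mm high, no base plate: things slide on the board (z = 0). Origin on the board, mid-length of the fence's working face, which is the plane x = 0 from y = -150 to 150 mm (bar on the +x side). The stop's face is y = 150 mm, from x = 0 to -90 mm. Work lies at x < 0, y < 150. At yaw 0 (it turns up to 0.15 rad) axes are the world's.
- door: white doll-house door with two blue panes lying flat, 96 mm along its own x, 60 mm along its own y, slab 5 mm thick (10 mm at its knob), 14 g. Origin at the centre of its underside. It starts with a 96 mm side along the fence (about 1 mm off it) and 35 to 65 mm short of the stop.
- block: red-brown sanding block lying flat, 48 mm along its own x, 68 mm along y, 24 mm high, about 0.06 kg; origin at the centre of its underside. Starts on the robot's side of the fence, its centre 80 to 110 mm from it, farther from the stop than the door, own y within 0.45 rad of the fence's y. It can be pushed straight to the fence clear of the door.
- tin: small round grey metal tin with a lid, 43 mm across, 21 mm high, on the robot's side of the door; leave it alone. Origin at the centre of its underside.
- paint_pot: white paint pot, 36 mm across, 42 mm high, beyond the end stop; leave it alone. Origin at the centre of its underside.
- spool: small spool lying flat, 92 mm across, 30 mm high, at the right; leave it alone. Origin at the centre of its underside.
- tape: roll of masking tape lying flat, 96 mm across, 25 mm high, at the front right; leave it alone. Origin at the centre of its underside.
- chair: doll-house chair, 36 x 36 x 50 mm, at the front left; leave it alone. Origin at the centre of its underside.
- glue: upright glue stick, 27 mm across, 92 mm high, at the left; leave it alone. Origin at the centre of its underside.

How it is judged:
On the way, in this order (a step that is already met when the one before it is completed fails the run):
1. the block's long side lies flat against the long fence (within 4 mm and 0.06 rad) while the door is still at least 20 mm short of the stop (x of block in the frame of jig above -0.028 m and angle between the y axis of block and the y axis of jig, either way round below 0.06 rad and y of door in the frame of jig below 0.082 m), for 0.2 s.
2. the door has been pushed to the stop (within 4 mm) (y of door in the frame of jig above 0.098 m and x of door in the frame of jig above -0.034 m and angle between the x axis of door and the y axis of jig, either way round below 0.06 rad), for 0.2 s.
At the end, for the whole second after the job is handed in: the door within 4 mm of stop and fence, the block behind it within 4 mm of the fence and 5 mm of its place when it touches the fully home door; both square to the fence within 0.06 rad, flat on the board and at rest (all of step 2 and x of block in the frame of jig above -0.028 m and angle between the y axis of block and the y axis of jig, either way round below 0.06 rad and y of block in the frame of jig above 0.015 m and height (world z) of each of block, door below 0.004 m and linear speed of each of block, door below 0.01 m/s).
It fails at once if the block is lifted more than 8 mm or tipped more than 0.2 rad (height (world z) of block above 0.008 m or angle between block's own z axis and vertical above 0.2 rad).
It fails at once if the door is lifted more than 8 mm or tipped more than 0.2 rad (height (world z) of door above 0.008 m or angle between door's own z axis and vertical above 0.2 rad).
It fails at once if the robot touches the door (contact force between any of the fingers, the arm and door above 0.3 N).
It fails at once if one of the other things is moved more than 25 mm (distance of any of tin, paint_pot, spool, tape, chair, glue from where it was at the start of the episode above 0.025 m).
It also fails if it takes over 51 s, if anything falls off the work surface, if the arm or the gripper's body presses on something with over 40 N, if the wrist force passes 120 N, or if a joint passes its speed limit or range.

ROBOT

A 6-joint arm with a two-finger parallel gripper is mounted at the origin on a cart in front of the work surface, level with it; the furniture and walls round the work are solid. World frame = base frame: x ahead of the robot, y to its left, z up, the work surface at z = 0. Lengths are in m, angles in rad, forces in N, time in s.
With the tool pointing down it reaches from about 0.35 to 0.925 m from the base axis. Payload 6.4 kg.
Tool frame: the origin (TCP) lies midway between the tips of the shut fingers; the grasp point (between the pads) lies robot.grip_point_offset behind it (robot.grip_point_offset is the distance from the TCP to the grasp point, in m); z points along the fingers, y is the line along which they close (so a half turn about z gives the same grasp; the last joint's range is limited). The gripper opens to 85 mm and grips with 20 to 120 N. Pads are 22 mm wide; open, the fingers measure 114 mm over their backs; the gripper's body (76 mm by 85 mm) begins 54 mm behind the grasp point. The pads swing forward as they close: fully open they stand 13 mm farther back than shut.
Start: joints at [-1.283, 0.245, 1.558, -0, 1.339, -0.174], TCP at [0.29, -0.582, 0.231] pointing down, gripper open.
Joint ranges: [-3.13, 3.13], [-1.02, 2.26], [0.13, 2.54], [-0.95, 4.09], [0.21, 2.88], [-2.74, 2.74]. Speed limits (rad/s): [2.57, 2.57, 3.14, 3.14, 3.14, 3.14].

INTERFACE

Orientations are given as a rotation vector (axis times angle).
In Python, from rig import robot gives the robot as it stands.
- The arm moves only by the tool shift_gripper, called after "Emit:" by a JSON object that holds its "name" and its "arguments", one argument or row to a line. Schema: {"type":"object","properties":{"rows":{"type":"array","items":{"type":"array","items":{"type":"array","items":{"type":"number"},"minItems":4,"maxItems":4},"minItems":1,"maxItems":12},"minItems":1,"maxItems":1},"jaw":{"type":"number"},"clamp_n":{"type":"number"},"only":{"type":"string"},"quiet":{"type":"boolean"},"lines":{"type":"string"}},"required":["rows"],"additionalProperties":false}. rows is a list that holds a single list of rows (three levels of brackets), with 1 to 12 rows, each of 4 numbers: dx, dy, dz in m, then a turn about the tool's z in rad; each row is the pose to reach, as a shift and turn from the pose commanded when the call began, along the tool's axes at that moment; what a row does not reach only later rows make up. A row lasts 1/8 s, in which the tool goes at most 0.0625 m and 0.188 rad, less where a joint would pass 70% of its speed; a pose out of reach is approached as far as the arm can. jaw is the opening from 0.0 (shut) to 1.0 (fully open), set as the call begins (left out keeps the last). The fingers move at their own pace and stop on an object; clamp_n is the grip in N (left out, the last holds). Time passes only in rows, so rows that do not move let the fingers close. The tool returns the time, the measured TCP pose, the force, the opening and the grip force at its end. only (a regular expression) keeps the lines of the reply that match it, lines (a string "A,B") keeps lines A to B, and quiet returns only ok. Input that does not fit is refused with a message, and nothing moves.
- robot.get_obs(): the state, without advancing time (a new reading comes with each control period).
- robot.snapshot(name): name is "scene" or "top" or "wrist"; returns the picture (420x560x3 uint8, blue, green, red); there is no depth.
- robot.get_calibration(name): a dict with "intrinsics" (3x3 intrinsics, pixels), "R" (3x3) and "t" (3): a world point X has camera coordinates R X + t. Camera axes: x right, y down, z forward; pixel columns grow to the right and rows downward; lengths in m; the calibration is good to about 2 mm. The wrist camera is an equidistant fisheye: a pixel r from the principal point sees the ray r / f radians off the axis. A picture is of the moment at which its call begins: read the wrist's pose just before it. get_calibration takes no time and is no camera call; for the wrist camera it gives the pose at the moment of the call.
- robot.sign_off(): hands the job in; it is judged then, once.
The state is a dict: "time": time; "joint_pos": joint angles; "joint_velocities": joint speeds; "tau": joint torques, N m; "tcp_pos": TCP position; "orientation": TCP orientation; "force": force on the tool from outside, world axes, zero at the start; "torque": the same for the moment, N m; "finger_gap": opening from 0.0 (shut) to 1.0 (fully open); "grip_force": force on a finger pad.
Only numpy, scipy, OpenCV 4.12 (cv2) and the standard library are available. Lean on these libraries where they do the work, as an engineer would, in place of code of your own. Each camera call takes 0.05 s, during which the arm holds its last target. There are 200 camera calls.

## Working session

There is one attempt and no reset: what is moved stays moved. The work goes in short steps, Python scripts to look and compute and a tool call to move; the robot and the scene stay as the last step left them, time stands still between calls to the robot, and variables do not carry over. Pictures are saved under pics/ and viewed, at most 10 in all, crops included, and the job is handed in when it is done.

```bash
mkdir -p pics; ls; python3 - <<'E'
from rig import robot
import cv2
o=robot.get_obs();print(o['time'],o['tcp_pos'],o['orientation'],o['finger_gap'],robot.grip_point_offset)
for n in("top","scene"):
    cv2.imwrite(f"pics/{n}0.png",robot.snapshot(n));c=robot.get_calibration(n);print(n,c)
E
```

```text
pics
rig.py
0.0 [ 0.28945892 -0.58136311  0.23017855] [-3.05633356e+00 -7.18503511e-01  1.17667806e-04] 0.9994478204019681 0.0187
top {'intrinsics': array([[464.04009856,   0.        , 274.66551884],
       [  0.        , 464.04009856, 214.00073877],
       [  0.        ,   0.        ,   1.        ]]), 'R': array([[-0.02321957, -0.99964282, -0.01323196],
       [-0.99032819,  0.02481013, -0.13650836],
       [ 0.13678789,  0.00993432, -0.99055055]]), 't': array([0.06905122, 0.54033613, 1.06008133])}
scene {'intrinsics': array([[381.5814881 ,   0.        , 279.58239119],
       [  0.        , 381.5814881 , 212.4622143 ],
       [  0.        ,   0.        ,   1.        ]]), 'R': array([[-0.77381896, -0.63295824, -0.02383435],
       [-0.34708408,  0.45520113, -0.81995401],
       [ 0.52984607, -0.62622343, -0.571933  ]]), 't': array([0.41587364, 0.19601414, 0.72215944])}
```

View pics/top0.png

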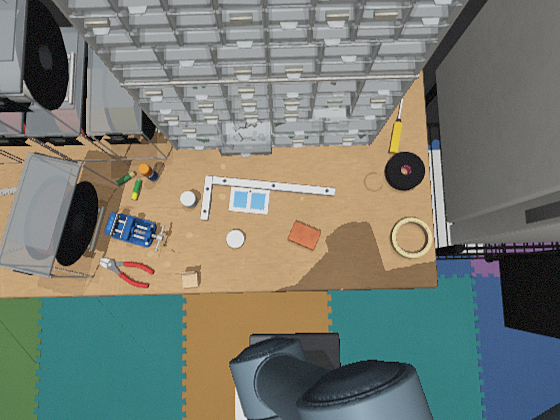

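The top view shows the fence running from about (205,180) to (335,190) with the stop at its left end. The door is at (249,200), the block at (304,234), the tin at (235,239) and the pot at (188,198). I'll enlarge this area to get accurate corners.

```bash
python3 - <<'E'
import cv2
im=cv2.imread("pics/top0.png")[165:265,190:345]
cv2.imwrite("pics/crop0.png",cv2.resize(im,None,fx=5,fy=5,interpolation=cv2.INTER_CUBIC))
E
```

```text
(no output)
```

View pics/crop0.png

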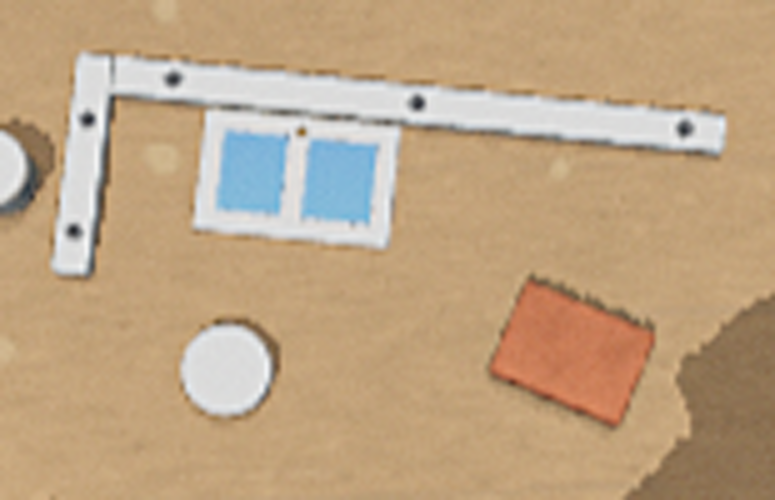

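The crop (5x, offset 190,165) shows three things:
- **Fence:** its inner top edge runs from (107,93) to (720,150).
- **Door:** corners at (207,108), (400,126), (386,247) and (195,228).
- **Block:** top corners at (530,277), (655,328), (617,426) and (490,371).

```bash
cat > h.py <<'E'
import numpy as np,cv2
from rig import robot
def unproj(uv,z,name="top"):
    c=robot.get_calibration(name);K,R,t=c["intrinsics"],c["R"],c["t"]
    C=-R.T@t; d=(np.linalg.inv(K)@np.c_[uv,np.ones(len(uv))].T).T@R
    return C[:2]+d[:,:2]*((z-C[2])/d[:,2])[:,None]
def red(im):
    h=cv2.cvtColor(im,cv2.COLOR_BGR2HSV);m=((h[...,0]<=11)|(h[...,0]>174))&(h[...,1]>125)&(h[...,2]>60)
    m=m.astype(np.uint8);m[:165]=0;m[265:]=0;m[:,:190]=0;m[:,380:]=0
    n,l,s,_=cv2.connectedComponentsWithStats(m);k=1+np.argmax(s[1:,4]);return (l==k).astype(np.uint8)
def rect(m,z):
    cs=max(cv2.findContours(m,cv2.RETR_EXTERNAL,cv2.CHAIN_APPROX_NONE)[0],key=len)[:,0].astype(float)
    return cv2.minAreaRect((unproj(cs,z)*1000).astype(np.float32))
E
python3 - <<'E'
from h import *
f=lambda a,z:unproj((np.array(a)+.5)/5-.5+[190,165],z)
P=f([(107,93),(720,150),(726,117),(78,53),(92,272)],.016);print(P)
a=P[0]-P[1];yaw=np.arctan2(-a[0],a[1]);print("yaw",yaw,np.linalg.norm(a))
for z,q in((.005,[(207,108),(400,126),(386,247),(195,228)]),(.024,[(530,277),(655,328),(617,426),(490,371)]),(.021,[(228,370)])):
    Q=f(q,z);print(Q.round(4),Q.mean(0),np.linalg.norm(np.diff(Q,axis=0),axis=1))
O=P[0]+0;ex=np.array([np.cos(yaw),np.sin(yaw)]);ey=np.array([-ex[1],ex[0]])
O=P[0]-.15*ey;print("O",O)
for z,q in((.005,[(207,108),(400,126),(386,247),(195,228)]),(.024,[(530,277),(655,328),(617,426),(490,371)]),(.021,[(228,370)])):
    Q=f(q,z)-O;print(np.c_[Q@ex,Q@ey].round(4),(Q@ex).mean(),(Q@ey).mean())
print(rect(red(cv2.imread("pics/top0.png")),.024))
E
```

```text
[[ 0.62451406  0.2096865 ]
 [ 0.58865982 -0.08759681]
 [ 0.60483468 -0.09116213]
 [ 0.64481566  0.2238024 ]
 [ 0.53667056  0.21733024]]
yaw -0.12002660006575788 0.2994376275762665
[[0.618  0.1621]
 [0.6066 0.0674]
 [0.5468 0.0755]
 [0.5585 0.1686]] [0.58248587 0.11837282] [0.09541865 0.06031384 0.09382273]
[[ 0.528   0.0065]
 [ 0.5021 -0.0523]
 [ 0.4559 -0.0326]
 [ 0.4835  0.0268]] [ 0.49236339 -0.01290667] [0.06420495 0.05015548 0.06545702]
[[0.4872 0.1517]] [0.48723928 0.15169881] []
O [0.60655327 0.06076568]
[[-0.0007  0.102 ]
 [-0.0008  0.0065]
 [-0.0611  0.0075]
 [-0.0606  0.1013]] -0.03079204965277961 0.05431088737108768
[[-0.0715 -0.0633]
 [-0.0902 -0.1247]
 [-0.1384 -0.1107]
 [-0.1181 -0.0485]] -0.10454690582879182 -0.0868152491540446
[[-0.1293  0.076 ]] -0.12934378279743347 0.07599241825353123
((491.1339416503906, -12.126850128173828), (66.64871978759766, 48.618324279785156), 65.75582885742188)
```

Emit:
{"name": "shift_gripper", "arguments": {
  "rows": [
    [[0.386,-0.45,0,0.586],[0.386,-0.45,0,0.586],[0.386,-0.45,0,0.586],[0.386,-0.45,0,0.586],[0.386,-0.45,0,0.586],[0.386,-0.45,0,0.586],[0.386,-0.45,0,0.586],[0.386,-0.45,0,0.586],[0.386,-0.45,0,0.586],[0.386,-0.45,0,0.586],[0.386,-0.45,0,0.586],[0.386,-0.45,0,0.586]]
  ],
  "jaw": 0.35
}}

```text
time: 1.6
tcp_pos: [0.4345, -0.0076, 0.231]
orientation: [3.135, -0.195, -0.001]
force: [0.0, -0.3, -0.4]
finger_gap: 0.349
grip_force: 0.0Traceback (most recent call last):
```

```bash
cat >> h.py <<'E'
from scipy.spatial.transform import Rotation as Ro
O=np.array([.6066,.0608]);EX=np.array([.9928,-.1197]);EY=np.array([.1197,.9928])
def state():
    o=robot.get_obs();M=Ro.from_rotvec(o["orientation"]).as_matrix();p=np.array(o["tcp_pos"])
    J=np.c_[EX,EY]
    print("t",round(o["time"],2),"tcp jig mm",((p[:2]-O)@J*1000).round(1),"z",round(p[2]*1000,1),"gap",o["finger_gap"].round(2),"F",np.round(o["force"],1))
    print("tool x in jig",(M[:2,0]@J).round(3),"tool y in jig",(M[:2,1]@J).round(3))
E
python3 -c "from h import *;state()"
```

```text
  File "<string>", line 1, in <module>
    from h import *;state()
                    ~~~~~^^
  File "h.py", line 19, in state
    print("t",round(o["time"],2),"tcp jig mm",((p[:2]-O)@J*1000).round(1),"z",round(p[2]*1000,1),"gap",o["finger_gap"].round(2),"F",np.round(o["force"],1))
                                                                                                       ^^^^^^^^^^^^^^^^^^^^^
AttributeError: 'float' object has no attribute 'round'
```

```bash
sed -i 's/o\["finger_gap"\].round(2)/round(o["finger_gap"],2)/' h.py
```

Emit:
{"name": "shift_gripper", "arguments": {
  "rows": [
    [[0,0,0.06,0],[0,0,0.12,0],[0,0,0.18,0],[0,0,0.21,0],[0,0,0.226,0],[0,0,0.226,0]]
  ]
}}

```text
time: 2.35
tcp_pos: [0.4334, -0.008, 0.0041]
orientation: [-3.135, 0.199, 0.005]
force: [0.2, -1.2, 0.6]
finger_gap: 0.351
grip_force: 0.0
```

```bash
python3 - <<'E'
from h import *
state();a=robot.snapshot("top");cv2.imwrite("pics/t1.png",cv2.resize(a[165:285,190:345],None,fx=5,fy=5,interpolation=cv2.INTER_CUBIC))
E
```

```text
t 2.35 tcp jig mm [-163.7  -89. ] z 4.1 gap 0.35 F [ 0.2 -1.2  0.6]
tool x in jig [ 1.    -0.007] tool y in jig [-0.007 -1.   ]
```

View pics/t1.png

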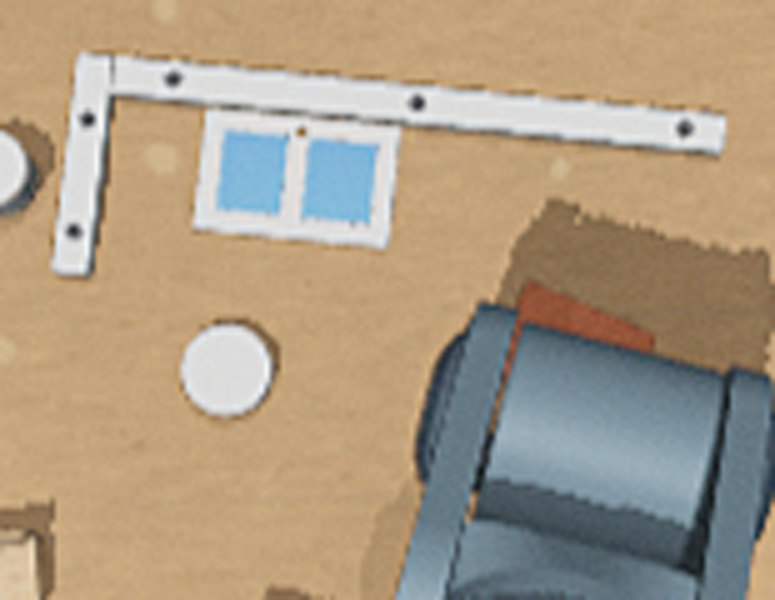

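The upper gripper hides most of the block. What shows of it is still in place near (522,283), and the fingers are behind it. Next I push toward the fence.

Emit:
{"name": "shift_gripper", "arguments": {
  "rows": [
    [[0.008,0,0,0],[0.016,0,0,0],[0.024,0,0,0],[0.032,0,0,0],[0.04,0,0,0],[0.048,0,0,0],[0.056,0,0,0],[0.064,0,0,0],[0.072,0,0,0],[0.08,0,0,0],[0.086,0,0,0],[0.09,0,0,0]]
  ]
}}

```text
time: 3.9
tcp_pos: [0.5243, -0.0183, 0.0053]
orientation: [3.136, -0.195, -0.0]
force: [-1.3, 0.0, 1.7]
finger_gap: 0.348
grip_force: 0.4
```

```bash
python3 - <<'E'
from h import *
state();a=robot.snapshot("scene");cv2.imwrite("pics/s2.png",cv2.resize(a[110:310,130:400],None,fx=2.9,fy=2.9,interpolation=cv2.INTER_CUBIC))
E
```

```text
t 3.9 tcp jig mm [-72.2 -88.4] z 5.3 gap 0.35 F [-1.3  0.   1.7]
tool x in jig [ 1.    -0.004] tool y in jig [-0.004 -1.   ]
```

View pics/s2.png

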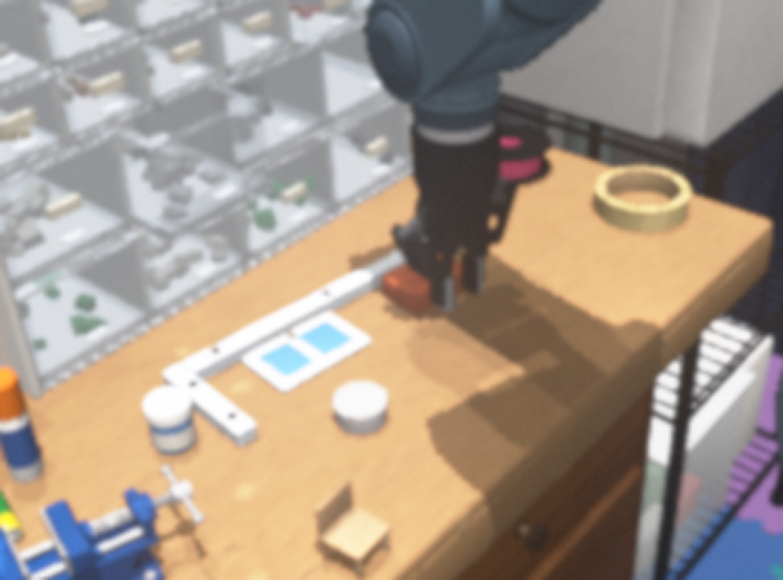

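The scene view shows both fingers at about (455,290) behind the block at (420,283), which is now nearly parallel to the fence and clear of the door. I keep pushing gently until it makes contact.

Emit:
{"name": "shift_gripper", "arguments": {
  "rows": [
    [[0.003,0,0,0],[0.006,0,0,0],[0.008,0,0,0],[0.01,0,0,0],[0.012,0,0,0],[0.013,0,0,0]]
  ]
}}

```text
time: 4.7
tcp_pos: [0.5368, -0.0198, 0.0053]
orientation: [-3.135, 0.195, 0.001]
force: [-2.6, 0.1, 1.8]
finger_gap: 0.35
grip_force: 1.3
```

```bash
python3 -c "from h import *;state()"
```

```text
t 4.7 tcp jig mm [-59.7 -88.4] z 5.3 gap 0.35 F [-2.6  0.1  1.8]
tool x in jig [ 1.    -0.004] tool y in jig [-0.004 -1.   ]
```

Emit:
{"name": "shift_gripper", "arguments": {
  "rows": [
    [[0.002,0,0,0],[0.004,0,0,0],[0.005,0,0,0],[0.006,0,0,0],[0.006,0,0,0]]
  ]
}}

```text
time: 5.32
tcp_pos: [0.5367, -0.0196, 0.0042]
orientation: [-3.134, 0.193, 0.026]
force: [-22.9, -0.2, 18.7]
finger_gap: 0.346
grip_force: 11.3
```

```bash
python3 -c "from h import *;state()"
```

```text
t 5.33 tcp jig mm [-59.7 -88.2] z 4.2 gap 0.35 F [-22.9  -0.2  18.7]
tool x in jig [ 1.    -0.003] tool y in jig [-0.003 -1.   ]
```

Emit:
{"name": "shift_gripper", "arguments": {
  "rows": [
    [[-0.02,0,0,0],[-0.05,0,0,0],[-0.05,0,-0.06,0],[-0.05,0,-0.12,0],[-0.05,0.06,-0.12,-0.188],[-0.05,0.12,-0.12,-0.376],[-0.05,0.12,-0.12,-0.564],[-0.05,0.12,-0.12,-0.752],[-0.05,0.12,-0.12,-0.94],[-0.05,0.12,-0.12,-1.13],[-0.05,0.12,-0.12,-1.32],[-0.05,0.12,-0.12,-1.5]]
  ],
  "jaw": 0.08
}}

```text
time: 6.82
tcp_pos: [0.4786, -0.1336, 0.1254]
orientation: [2.464, 1.948, 0.001]
force: [-0.8, -0.2, 0.1]
finger_gap: 0.079
grip_force: 0.0
```

```bash
python3 - <<'E'
from h import *
state();print(robot.get_obs()["joint_pos"])
a=robot.snapshot("top");cv2.imwrite("pics/t3.png",cv2.resize(a[165:285,190:345],None,fx=5,fy=5,interpolation=cv2.INTER_CUBIC))
(c,s,ang)=rect(red(a),.024);print((np.array(c)/1000-O)@np.c_[EX,EY],s,ang)
E
```

```text
t 6.83 tcp jig mm [-103.9 -208.3] z 125.4 gap 0.08 F [-0.8 -0.2  0.1]
tool x in jig [0.112 0.994] tool y in jig [ 0.994 -0.112]
[-5.00805161e-01  1.10824186e-02  2.02357698e+00  6.73621215e-05
  1.10620679e+00 -2.68385714e-01]
[-0.02603468 -0.08059327] (67.63672637939453, 48.22917938232422) 82.8127670288086
```

View pics/t3.png

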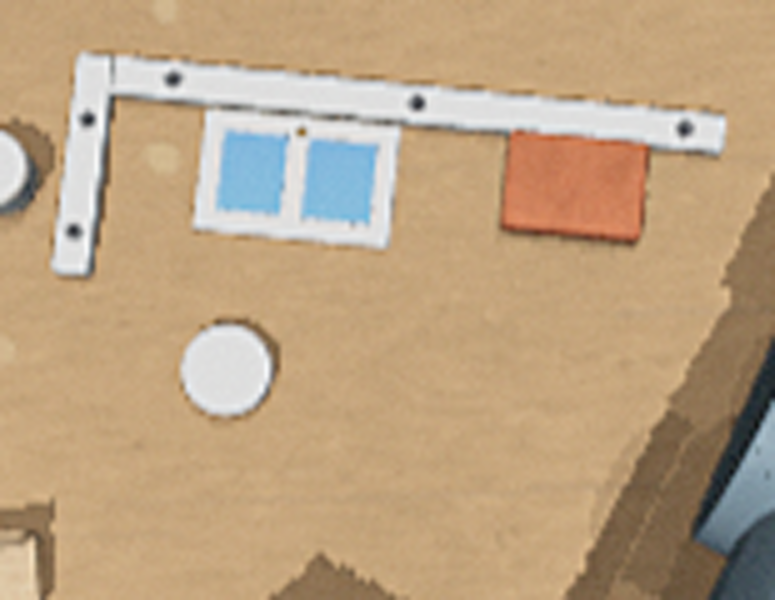

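The block lies flat against the fence, its top face spanning (512,132)–(640,242). The door hasn't moved. Now I move behind the block's end and lower the fingers.

Emit:
{"name": "shift_gripper", "arguments": {
  "rows": [
    [[0.03,0.035,0,-0.112],[0.066,0.069,0,-0.112],[0.066,0.069,0.06,-0.112],[0.066,0.069,0.1,-0.112],[0.066,0.069,0.116,-0.112],[0.066,0.069,0.116,-0.112]]
  ],
  "jaw": 0.08
}}

```text
time: 7.62
tcp_pos: [0.5608, -0.0856, 0.0089]
orientation: [-2.358, -2.074, 0.001]
force: [0.2, 1.0, 0.3]
finger_gap: 0.082
grip_force: 0.0
```

```bash
python3 - <<'E'
from h import *
state()
E
```

```text
t 7.62 tcp jig mm [ -28.  -150.9] z 8.9 gap 0.08 F [0.2 1.  0.3]
tool x in jig [0.008 1.   ] tool y in jig [ 1.    -0.008]
```

Emit:
{"name": "shift_gripper", "arguments": {
  "rows": [
    [[0.007,0,0,0],[0.014,0,0,0],[0.021,0,0,0],[0.028,0,0,0],[0.035,0,0,0],[0.042,0,0,0],[0.049,0,0,0],[0.056,0,0,0],[0.063,0,0,0],[0.07,0,0,0],[0.076,0,0,0],[0.08,0,0,0]]
  ]
}}

```text
time: 9.12
tcp_pos: [0.5711, -0.0059, 0.0093]
orientation: [-2.357, -2.077, 0.0]
force: [0.4, -1.4, 0.6]
finger_gap: 0.079
grip_force: 0.5
```

```bash
python3 - <<'E'
from h import *
state();a=robot.snapshot("top");cv2.imwrite("pics/t4.png",cv2.resize(a[165:285,190:345],None,fx=5,fy=5,interpolation=cv2.INTER_CUBIC))
E
```

```text
t 9.12 tcp jig mm [-27.2 -70.4] z 9.3 gap 0.08 F [ 0.4 -1.4  0.6]
tool x in jig [0.006 1.   ] tool y in jig [ 1.    -0.006]
```

View pics/t4.png

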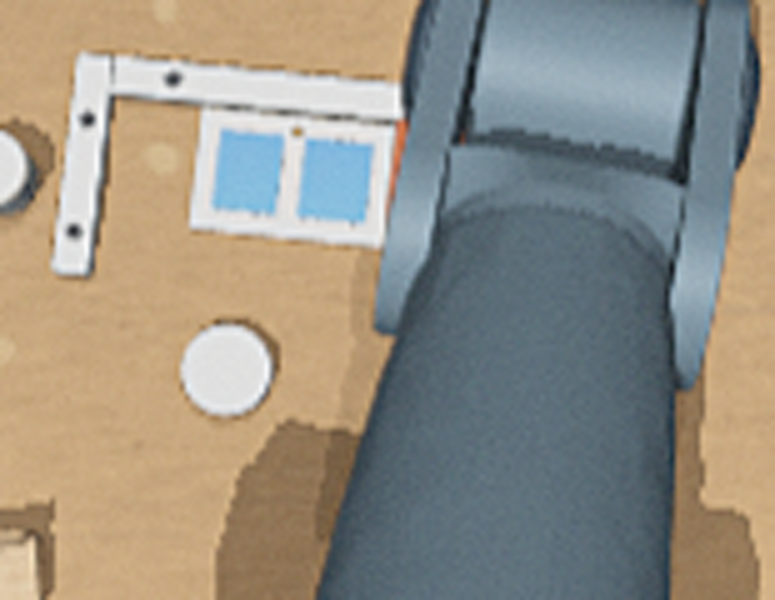

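The block has reached the door: its red edge at (400,150) touches the door's end, and the door has moved about 3 mm and is still square. I continue.

Emit:
{"name": "shift_gripper", "arguments": {
  "rows": [
    [[0.005,0,0,0],[0.01,0,0,0],[0.015,0,0,0],[0.02,0,0,0],[0.025,0,0,0],[0.03,0,0,0],[0.034,0,0,0],[0.037,0,0,0],[0.039,0,0,0],[0.041,0,0,0],[0.042,0,0,0]]
  ]
}}

```text
time: 10.55
tcp_pos: [0.5764, 0.0355, 0.0093]
orientation: [2.357, 2.076, 0.0]
force: [0.1, -1.3, 0.1]
finger_gap: 0.08
grip_force: 0.2
```

```bash
python3 - <<'E'
from h import *
state();a=robot.snapshot("top");cv2.imwrite("pics/t5.png",cv2.resize(a[165:285,190:345],None,fx=5,fy=5,interpolation=cv2.INTER_CUBIC))
E
```

```text
t 10.55 tcp jig mm [-26.9 -28.8] z 9.3 gap 0.08 F [ 0.1 -1.3  0.1]
tool x in jig [0.007 1.   ] tool y in jig [ 1.    -0.007]
```

View pics/t5.png

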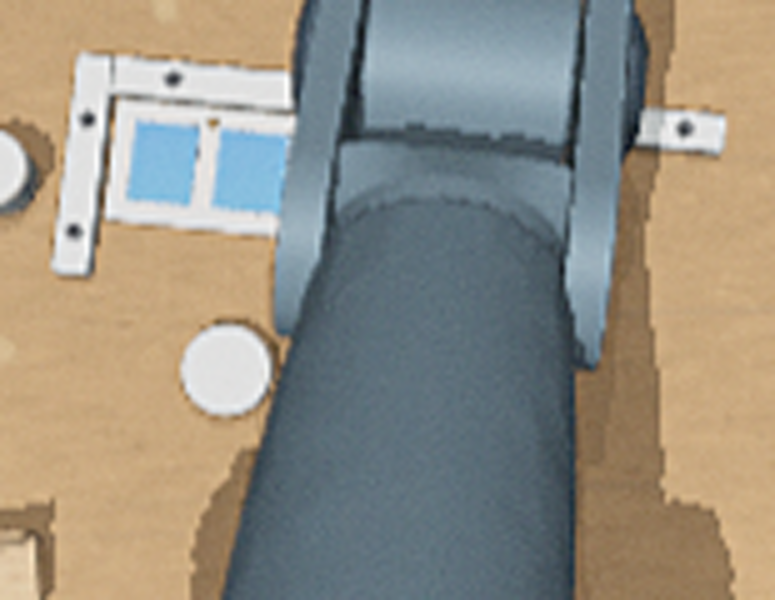

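The door's left edge at (110,215) is a few mm short of the stop, whose face is at about (98,215). I creep on until contact.

Emit:
{"name": "shift_gripper", "arguments": {
  "rows": [
    [[0.001,0,0,0],[0.002,0,0,0],[0.003,0,0,0],[0.004,0,0,0],[0.005,0,0,0],[0.006,0,0,0],[0.006,0,0,0]]
  ]
}}

```text
time: 11.48
tcp_pos: [0.577, 0.0382, 0.0096]
orientation: [2.354, 2.076, -0.007]
force: [-3.3, -14.3, 3.8]
finger_gap: 0.083
grip_force: 7.3
```

```bash
python3 -c "from h import *;state()"
```

```text
t 11.47 tcp jig mm [-26.7 -25.9] z 9.6 gap 0.08 F [ -3.3 -14.3   3.8]
tool x in jig [0.005 1.   ] tool y in jig [ 1.    -0.005]
```

Emit:
{"name": "shift_gripper", "arguments": {
  "rows": [
    [[-0.01,0,0,0],[-0.03,0,0,0],[-0.06,0,0,0],[-0.09,0,-0.04,0],[-0.13,0,-0.09,0],[-0.18,-0.03,-0.1,0],[-0.22,-0.06,-0.1,0],[-0.22,-0.06,-0.1,0]]
  ]
}}

```text
time: 12.48
tcp_pos: [0.488, -0.1716, 0.1094]
orientation: [-2.362, -2.071, -0.0]
force: [0.2, 0.2, 0.2]
finger_gap: 0.078
grip_force: 0.0
```

```bash
python3 - <<'E'
from h import *
state();a=robot.snapshot("top");cv2.imwrite("pics/t6.png",cv2.resize(a[165:265,190:345],None,fx=5,fy=5,interpolation=cv2.INTER_CUBIC))
(c,s,ang)=rect(red(a),.024);print((np.array(c)/1000-O)@np.c_[EX,EY],s,ang)
E
```

```text
t 12.47 tcp jig mm [ -89.9 -245. ] z 109.4 gap 0.08 F [0.2 0.2 0.2]
tool x in jig [0.011 1.   ] tool y in jig [ 1.    -0.011]
[-0.0256501   0.01751143] (66.99616241455078, 47.78593444824219) 82.71882629394531
```

View pics/t6.png

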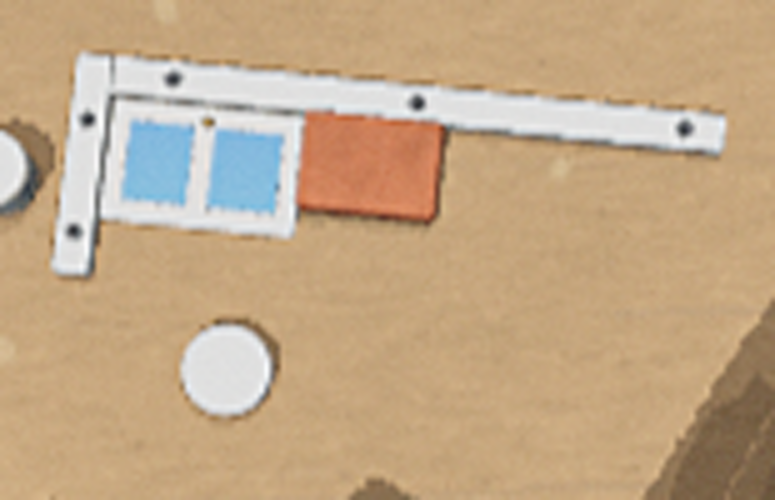

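The door is against the stop with its left edge at about (103,215). The block sits snug behind it, flat to the fence, and the tin hasn't moved. Handing in.

```bash
python3 -c "
from rig import robot
print(robot.sign_off())"
```

```text
the job is handed in; nothing more can be done
None
```

I pushed the block flat to the fence, drove the door up to the stop with it, and handed the job in at about 12.5 s; in the last picture both sit snug and square there, but the judge's result was not shown.

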